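# Set the clay tester to leather-hard and hold it on the ringed plaque

## Task

Test whether the sample plaque, the one with the red pencil ring, is leather-hard. With the blue clay tester still standing in its dock, set it to the leather-hard scale by turning the knob on its top until the white pointer stands on the green dot; then lift the tester out, stand it upright with the plunger tip inside the red ring, and press gently until the end of the nose stands within the orange band of the plunger. Finish holding it there, still gripped and pressed; the plaques, the slip pot and the jar stay where they lie.

Things in the scene. Friction and masses are not known exactly. Their poses are not given: they have to be found in the camera images.
- tester: Clay hardness tester, upright in its dock: dark blue square housing 44 x 44 x 110 mm, 0.2 to 0.32 kg, loose. Origin: centre of the housing's underside (shoulder); z up the housing, x and y square to its side faces. Below: aluminium nose 22 mm across, 16 mm long, with the plunger coming out of it. Grip the housing by two facing sides in its upper 45 mm; the knob passes between the fingers.
- tester_dial (a point): Centre of the white dial on the housing's top, 110 mm above the tester's origin; axes as the tester's. The dots, 6 mm across, lie 18 mm from the axis. The black knob on it reaches 25 mm higher: a round skirt 29 mm across to 5 mm above the dial, and on it the grip, a flat bar 28 mm long, 11 mm thick and 20 mm high, with a white line from its middle to its pointing end.
- tester_knob (a joint): Knob angle about the tester's axis, rad. 0: pointer on the green dot (leather-hard), towards the housing's -x; grows anticlockwise from above: yellow 0.8, red 1.6; stops at -0.25 and 1.75; starts at 0.5 to 1.5. At value v the bar lies along the housing's x axis turned by v. Friction 0.05 N m; stays where left. It selects the scale of the electronic readout and does not move the plunger.
- tester_plunger (a joint): How far the plunger is pressed into the nose, 0 to 0.012 m, against a spring of 1 N per mm. The unpressed tip stands 14 mm out of the nose; the orange band, 4 mm wide, begins 6 mm above the tip, so the nose's end stands within the band when the plunger is pressed in 4 to 8 mm (4 to 8 N).
- tester_tip (a point): Centre of the flat end of the steel plunger, 8 mm across, on the tester's axis; unpressed it is 30 mm below the tester's origin.
- dock: Tester's dock, fixed: light wooden block 66 x 66 mm, 66 mm high, on an aluminium foot 100 x 84 mm. Origin: centre of the underside, z up; axes as the tester's at the start. The tester's shoulder rests 42 mm above the origin in a square pocket 47 mm wide and 24 mm deep, open at the top, with a 28 mm bore below for nose and plunger.
- ware_board: Red-brown ware board 440 x 440 x 18 mm, fixed, with nine plaques in three rows on it. Origin: centre of the underside.
- ringed_plaque: The sample: grey scalloped leather-hard clay plaque about 127 mm across and 10 mm thick, lying loose on the board, with a red pencil ring drawn on it. Origin: centre of its underside, 18 mm above the table. It lies in any of the five places nearer the robot, turned anyhow.
- ring_center (a point): Centre of the red ring, 20 mm across, on the top face of the sample plaque, 22 mm from the plaque's centre.
- plaque_1: Plain plaque like the sample, without a ring, loose on the board. Origin: centre of its underside.
- plaque_2: Plain plaque like the sample, without a ring, loose on the board. Origin: centre of its underside.
- plaque_3: Plain plaque like the sample, without a ring, loose on the board. Origin: centre of its underside.
- plaque_4: Plain plaque like the sample, without a ring, loose on the board. Origin: centre of its underside.
- slip_pot: Blue-grey pot, 70 mm across and 69 mm high, loose on the table. Origin: centre of its underside.
- glaze_jar: Glass jar with a red lid, 62 mm across and 86 mm high, loose on the table. Origin: centre of its underside.
Mind the look-alikes: they are no part of the job. There is more than one size of the tester; the one meant has the size given above.

How it is judged:
On the way, in this order (a step that is already met when the one before it is completed fails the run):
1. the knob's pointer is on the green dot (within 0.15 rad) while the tester stands in its dock (value of joint tester_knob between -0.15 and 0.15 rad and z of tester in the frame of dock below 0.052 m and horizontal distance between tester and dock below 0.01 m), for 0.2 s.
2. the tester is lifted clear of its dock (z of tester in the frame of dock above 0.105 m and contact force between the fingers and tester above 1 N), for 0.1 s.
At the end, for the whole second after the job is handed in: The robot still grips the tester: knob within 0.15 rad of the green dot, tip within 8 mm of the ring's centre and resting on the sample plaque, tester within 0.10 rad of upright, plunger pressed in 4 to 8 mm (nose end within the orange band, 3 to 10 N on the plaque), at rest (value of joint tester_knob between -0.15 and 0.15 rad and horizontal distance between tester_tip and ring_center below 0.008 m and z of tester_tip in the frame of ringed_plaque below 0.014 m and angle between tester's own z axis and vertical below 0.1 rad and value of joint tester_plunger between 0.004 and 0.008 m and contact force between tester and ringed_plaque between 3 and 10 N and contact force between the fingers and tester above 2 N and linear speed of tester below 0.02 m/s); the arm keeps its last pose, push and grip.
It fails at once if the tester is pressed on the sample with more than 18 N (contact force between tester and ringed_plaque above 18 N).
It fails at once if a plaque is pushed more than 12 mm from its place (distance of any of ringed_plaque, plaque_1, plaque_2, plaque_3, plaque_4 from where it was at the start of the episode above 0.012 m).
It fails at once if the slip pot or the jar is moved more than 20 mm (distance of any of slip_pot, glaze_jar from where it was at the start of the episode above 0.02 m).
It also fails if it takes over 51 s, if anything falls off the work surface, if the arm or the gripper's body presses on something with over 40 N, if the wrist force passes 120 N, or if a joint passes its speed limit or range.

## Robot

A 7-joint arm with a two-finger parallel gripper is mounted at the origin on a cart in front of the work surface, level with it; the furniture and walls round the work are solid. World frame = base frame: x ahead of the robot, y to its left, z up, the work surface at z = 0. Lengths are in m, angles in rad, forces in N, time in s.
With the tool pointing down it reaches from about 0.4 to 0.85 m from the base axis. Payload 10.4 kg.
Tool frame: the origin (TCP) lies midway between the tips of the shut fingers; the grasp point (between the pads) lies 19 mm behind it; z points along the fingers, y is the line along which they close (so a half turn about z gives the same grasp; the last joint's range is limited). The gripper opens to 85 mm and grips with 20 to 120 N. Pads are 22 mm wide; open, the fingers measure 114 mm over their backs; the gripper's body (76 mm by 85 mm) begins 54 mm behind the grasp point. The pads swing forward as they close: fully open they stand 13 mm farther back than shut.
Start: joints at [1.31, 0.332, -0.065, 1.46, 0.022, 1.35, -0.088], TCP at [0.147, -0.607, 0.231] pointing down, gripper open.
Joint ranges: [-2.6, 2.6], [-0.5, 2.12], [-1.47, 1.34], [0.16, 2.42], [-1.27, 4.41], [0.06, 2.06], [-2.6, 2.6]. Speed limits (rad/s): [2.22, 2.22, 2.79, 2.79, 3.14, 3.14, 3.14].

## Interface

Orientations are given as a unit quaternion [x, y, z, w].
In Python, from workcell import get_obs, camera, camera_params, hand_in gives the robot as it stands.
- The arm moves only by the tool carry_out, never from a script. Its argument "commands" is a list that holds one entry, the list of rows, each a list of 6 numbers: the shift along the tool's x, y, z in units of 40 mm (1.0 is 40 mm), then the turn, a rotation vector about the tool's x, y, z in units of 6 degrees (1.0 is 6 degrees). In form: [[[x, y, z, ax, ay, az], ...]]. A call has 1 to 20 rows; each row shifts and turns the commanded pose from where the row before left it, along the tool's axes as they then stand; what a row does not reach is not made up. A row lasts 1/12 s, in which the tool goes at most 41.7 mm and 7.16 degrees, less where a joint would pass 70% of its speed; a pose out of reach is approached as far as the arm can. A call is refused whole if a number of a shift passes 1 or a number of a turn 1, either way. A call with a gripper value outside its range is refused whole. "hand" is the closure, from -1 (fully open) to 1 (shut), set as the call begins (left out, the last holds). The fingers move at their own pace and stop on an object; "force" is the grip in N (left out, the last holds). Time passes only in rows, so rows that do not move let the fingers close. It gives the time, the measured TCP pose, the force, the opening and the grip force at its end, in the units of the state.
- get_obs(): the state, without advancing time (a new reading comes with each control period).
- camera(name): name is "scene" or "top" or "wrist"; returns the picture (400x640x3 uint8, red, green, blue); there is no depth.
- camera_params(name): a dict with "mtx" (3x3 intrinsics, pixels), "R" (3x3) and "t" (3): a world point X has camera coordinates R X + t. Camera axes: x right, y down, z forward; pixel columns grow to the right and rows downward; lengths in m; the calibration is good to about 2 mm. A picture is of the moment at which its call begins: read the wrist's pose just before it. camera_params takes no time and is no camera call; for the wrist camera it gives the pose at the moment of the call.
- hand_in(): hands the job in; it is judged then, once.
The state is a dict: "clock": time; "joint_pos": joint angles; "joint_velocities": joint speeds; "tau": joint torques, N m; "position": TCP position; "ee_rot": TCP orientation; "ft_force": force on the tool from outside, world axes, zero at the start; "torque": the same for the moment, N m; "grip_width": opening from 0.0 (shut) to 1.0 (fully open); "grasp_force": force on a finger pad.
Only numpy, scipy, OpenCV 4.12 (cv2) and the standard library are available. Lean on these libraries where they do the work, as an engineer would, in place of code of your own. Each camera call takes 0.05 s, during which the arm holds its last target. There are 200 camera calls.

## Working session

There is one attempt and no reset: what is moved stays moved. The work goes in short steps, Python scripts to look and compute and a tool call to move; the robot and the scene stay as the last step left them, time stands still between calls to the robot, and variables do not carry over. Pictures are saved under pics/ and viewed, at most 10 in all, crops included, and the job is handed in when it is done.

Besides the shell and the picture viewer there is one more tool, called after ">>>" as name(argument=value, ...) on one line, values as JSON. carry_out: Moves the arm, as the interface text tells. Its arguments: {"type":"object","properties":{"commands":{"type":"array"},"hand":{"type":"number"},"force":{"type":"number"}},"required":["commands"]}

```bash
ls; mkdir -p pics; python3 - <<'E'
from workcell import *
import cv2,json
o=get_obs();print(o)
for n in("scene","top"):
    im=camera(n);cv2.imwrite(f"pics/{n}0.png",im[:,:,::-1]);p=camera_params(n);print(n,p)
E
```

```text
pics
{'clock': 0.0, 'joint_pos': array([ 1.31040565,  0.33288283, -0.06468984,  1.46097717,  0.02162967,
        1.34991771, -0.08849711]), 'joint_velocities': array([ 0.00120067,  0.00064093,  0.00078646,  0.00148001, -0.0002734 ,
        0.00014651, -0.00015288]), 'tau': array([ 2.91920160e-04, -6.25448799e+01,  4.91072936e-02, -3.91615713e+01,
        1.61736365e-02,  9.65731888e-03,  1.17741115e-05]), 'position': array([ 0.14710657, -0.60703218,  0.23049197]), 'ee_rot': array([ 9.92938718e-01,  1.18626090e-01, -1.39338278e-04, -7.31216092e-04]), 'ft_force': array([-0.5706824 , -0.10237291, -0.23005139]), 'torque': array([ 0.01389075, -0.00206937,  0.02204155]), 'grasp_force': 0.0, 'grip_width': 1.002212264617013}
scene {'mtx': array([[377.14965012,   0.        , 323.19957859],
       [  0.        , 377.14965012, 203.07666992],
       [  0.        ,   0.        ,   1.        ]]), 'R': array([[-0.91882506, -0.39415269, -0.02010392],
       [-0.19450171,  0.49655777, -0.84593112],
       [ 0.34340878, -0.77335247, -0.5329131 ]]), 't': array([0.45557583, 0.23740906, 0.84388664])}
top {'mtx': array([[475.43329921,   0.        , 318.55720284],
       [  0.        , 475.43329921, 194.25425869],
       [  0.        ,   0.        ,   1.        ]]), 'R': array([[-0.02747531, -0.99953099, -0.01352459],
       [-0.99790085,  0.0282192 , -0.05828865],
       [ 0.05864297,  0.0118947 , -0.99820815]]), 't': array([-0.05725057,  0.52808034,  1.71152133])}
```

View pics/scene0.png

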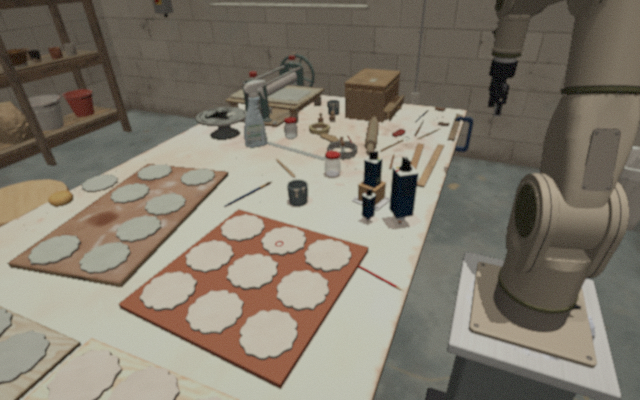

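View pics/top0.png

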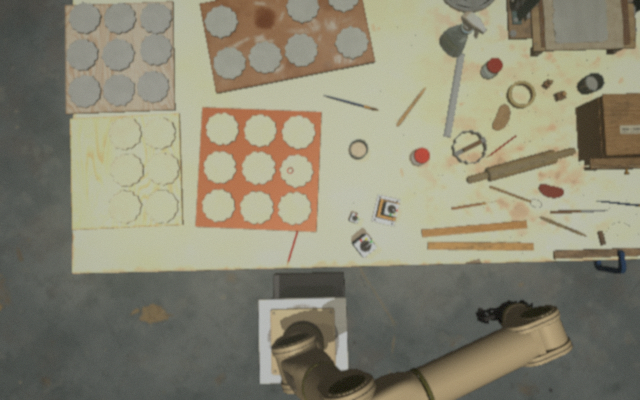

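The scene picture shows three blue testers: a small one at scene (369,205) / top (353,216), a big one at scene (403,190) / top (362,243), and one in the wooden dock at scene (372,180) / top (387,209). I choose the docked one. The red ring is at scene (280,244) / top (290,170). Next is a close crop to check the choice, plus the measurements.

```bash
cat > h.py <<'E'
from workcell import *
import cv2,numpy as np
def ray(p,u,v,z):
    d=p["R"].T@np.linalg.inv(p["mtx"])@np.array([u,v,1.]); c=-p["R"].T@p["t"]
    return c+d*(z-c[2])/d[2]
def proj(p,X):
    q=p["mtx"]@(p["R"]@np.array(X)+p["t"]); return q[:2]/q[2]
E
python3 - <<'E'
from h import *
a=cv2.imread("pics/top0.png")[180:260,335:415];b=cv2.imread("pics/scene0.png")[145:225,350:430]
cv2.imwrite("pics/c1.png",np.hstack([cv2.resize(x,(400,400),interpolation=cv2.INTER_CUBIC) for x in(a,b)]))
p=camera_params("top");im=cv2.imread("pics/top0.png")
print("dial?",ray(p,390,209,.152),"dock",ray(p,386,209,.066))
# ring
h=cv2.cvtColor(im[155:187,277:313],cv2.COLOR_BGR2HSV);r=im[155:187,277:313].astype(int)
y,x=np.mgrid[155:187,277:313]
m=((r[:,:,2]-r[:,:,1])>25)&(np.hypot(x-290,y-170)<8)
print(m.sum(),x[m].mean(),y[m].mean(),ray(p,x[m].mean(),y[m].mean(),.028))
print("pot",ray(p,358,149,.069),"jar",ray(p,421,156,.086))
E
```

```text
dial? [ 0.46233714 -0.31006293  0.152     ] dock [ 0.46474983 -0.30784637  0.066     ]
11 288.6363636363636 170.54545454545453 [0.61446345 0.03375062 0.028     ]
pot [ 0.6792825  -0.21631682  0.069     ] jar [ 0.64562057 -0.43369054  0.086     ]
```

View pics/c1.png

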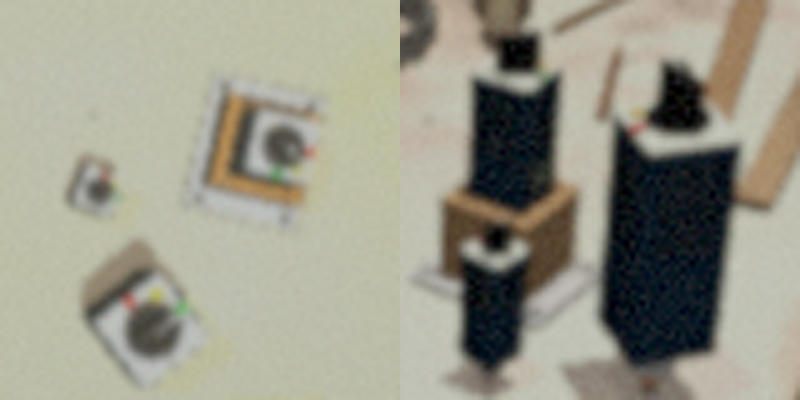

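The crop shows the docked tester has the given size: about 19 px dial, between the small and the big one. Its green dot at crop (277,173) faces the robot and its red dot is at (310,153), so the choice holds. Next I check the camera mounting and plan the look.

```bash
cat >> h.py <<'E'
from scipy.spatial.transform import Rotation as Ro
def plan(pos,yaw=None):
    """remaining move: shift in current tool axes (units 40mm), turn about tool (units 6deg). yaw: direction of tool x."""
    o=get_obs();R=Ro.from_quat(o["ee_rot"]);M=R.as_matrix();cy=np.arctan2(M[1,0],M[0,0])
    if yaw is None: yaw=cy
    T=Ro.from_matrix(np.array([[np.cos(yaw),np.sin(yaw),0],[np.sin(yaw),-np.cos(yaw),0],[0,0,-1]]))
    print("t",round(o["clock"],2),"pos",o["position"].round(4),"yaw",round(cy,3),"tilt",M[:2,2].round(4),"j7",o["joint_pos"][6].round(2),
     "\nshift",(M.T@(np.array(pos)-o["position"])/.04).round(2),"turn",((R.inv()*T).as_rotvec()/np.radians(6)).round(2))
E
python3 - <<'E'
from h import *
p=camera_params("wrist");o=get_obs();M=Ro.from_quat(o["ee_rot"]).as_matrix()
c=-p["R"].T@p["t"];print(p["mtx"],"cam in tool",M.T@(c-o["position"]),"axes in tool",(M.T@p["R"].T).round(3))
plan([.44,-.31,.30],0.17)
E
```

```text
[[325.39635944   0.         320.77681537]
 [  0.         325.39635944 203.5213914 ]
 [  0.           0.           1.        ]] cam in tool [ 6.94705033e-02 -6.53115725e-05 -1.42129740e-01] axes in tool [[ 0.001 -0.962 -0.273]
 [ 1.     0.001  0.001]
 [-0.    -0.273  0.962]]
t 0.1 pos [ 0.1472 -0.6071  0.2306] yaw 0.238 tilt [-0.0004  0.0012] j7 -0.09 
shift [ 8.86 -5.49 -1.73] turn [-0.01  0.    0.65]
```

>>> carry_out(commands=[[[0.6, -0.4, -0.3, 0, 0, 0.1], [0.6, -0.4, -0.3, 0, 0, 0.1], [0.6, -0.4, -0.3, 0, 0, 0.1], [0.6, -0.4, -0.3, 0, 0, 0.1], [0.6, -0.4, -0.3, 0, 0, 0.1], [0.6, -0.45, -0.23, 0, 0, 0.1], [0.6, -0.45, 0, 0, 0, 0], [0.6, -0.45, 0, 0, 0, 0], [0.6, -0.45, 0, 0, 0, 0], [0.6, -0.45, 0, 0, 0, 0], [0.6, -0.45, 0, 0, 0, 0], [0.6, -0.45, 0, 0, 0, 0], [0.6, -0.35, 0, 0, 0, 0], [0, 0, 0, 0, 0, 0], [0, 0, 0, 0, 0, 0], [0, 0, 0, 0, 0, 0]]], hand=-1)

```text
clock: 1.43
position: [0.4111, -0.3325, 0.3002]
ee_rot: [0.996, 0.087, -0.0, -0.0]
ft_force: [-0.3, -0.4, 0.5]
grip_width: 0.997
grasp_force: 0.0
```

```bash
python3 - <<'E'
from h import *
p=camera_params("wrist");im=camera("wrist")[:,:,::-1];cv2.imwrite("pics/w1.png",im);plan([.40,-.32,.30],.17)
np.savez("w1.npz",**p)
u,v=proj(p,[.463,-.31,.152]);print(u,v)
u,v=int(u),int(v);x0,y0=max(0,u-75),max(0,v-75);print("crop",x0,y0)
cv2.imwrite("pics/w1c.png",cv2.resize(im[y0:y0+150,x0:x0+150],(600,600),interpolation=cv2.INTER_CUBIC))
E
```

```text
t 1.48 pos [ 0.4108 -0.3329  0.3003] yaw 0.173 tilt [-0.0007 -0.    ] j7 -0.83 
shift [-0.21 -0.36  0.01] turn [-0.    0.01  0.03]
305.6897137883548 128.20911214398444
crop 230 53
```

View pics/w1c.png

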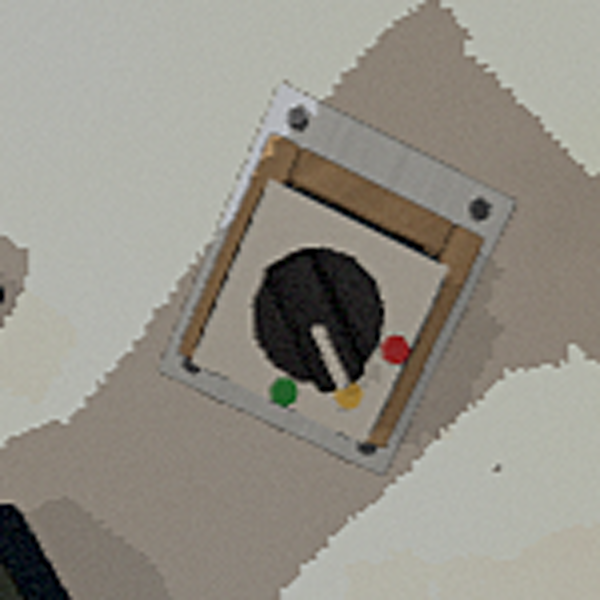

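The crop shows the dial square with corners at crop (272,180), (447,268), (372,447) and (190,358). The green dot is at (284,391), yellow at (348,397) and red at (396,350). The pointer line runs from (319,329) to (346,388), close to yellow.

```bash
python3 - <<'E'
from h import *
p=dict(np.load("w1.npz"));f=lambda c,z:ray(p,230+(c[0]+.5)/4-.5,53+(c[1]+.5)/4-.5,z)
C=np.array([f(c,.152) for c in[(272,180),(447,268),(372,447),(190,358)]]);print(C.round(4),"sides",np.linalg.norm(C-np.roll(C,1,0),axis=1).round(4));ce=C.mean(0);print("centre",ce)
ang=lambda d:np.arctan2(d[1],d[0])
G,Y,Rd=[f(c,.152) for c in[(284,391),(348,397),(396,350)]]
print("sides yaw",ang(C[0]-C[3]),ang(C[1]-C[2]),ang(C[0]-C[1])-np.pi/2,ang(C[3]-C[2])-np.pi/2)
# centre from circle r=18 through dots
print("green->yaw",ang(ce-G),"r",[np.linalg.norm((d-ce)[:2]).round(4) for d in(G,Y,Rd)])
from scipy.optimize import least_squares
s=least_squares(lambda q:np.concatenate([(np.array([q[0]-.018*np.cos(q[2]+v),q[1]-.018*np.sin(q[2]+v)])-d[:2]) for v,d in((0,G),(.8,Y),(1.6,Rd))]),[*ce[:2],.3]);print("dots fit",s.x,s.cost)
a,b=f((319,329),.177),f((346,388),.177);print("line start",a,"dir+pi",ang(a-b),"v",ang(a-b)-s.x[2])
E
```

```text
[[ 0.4868 -0.2991  0.152 ]
 [ 0.4755 -0.3392  0.152 ]
 [ 0.4344 -0.3301  0.152 ]
 [ 0.4468 -0.2872  0.152 ]] sides [0.0417 0.0416 0.0421 0.0447]
centre [ 0.46089347 -0.31390245  0.152     ]
sides yaw -0.29060964653144417 -0.21762256637304667 -0.2740317747132517 -0.28071090853701897
green->yaw -0.28783665012322557 r [np.float64(0.0183), np.float64(0.0187), np.float64(0.0182)]
dots fit [ 0.46054022 -0.31389235 -0.28001908] 2.0903484940679514e-07
line start [ 0.45981875 -0.31463655  0.177     ] dir+pi 0.6045522174488263 v 0.884571296293647
```

```bash
python3 - <<'E'
from h import *
pt,ps=camera_params("top"),camera_params("scene")
P=lambda p:p["mtx"]@np.c_[p["R"],p["t"]]
def tri(a,b):
    X=cv2.triangulatePoints(P(pt),P(ps),np.array(a,float).reshape(2,1),np.array(b,float).reshape(2,1));return (X[:3]/X[3]).ravel().round(3)
print("big dial",tri((365.5,245),(406,174)),"small",tri((355,217.5),(369,195)),"ours",tri((392,209.5),(373,161)))
plan([.4605,-.3139,.20],.605)
E
```

```text
big dial [ 0.343 -0.224  0.166] small [ 0.436 -0.197  0.093] ours [ 0.461 -0.318  0.143]
t 1.48 pos [ 0.4108 -0.3329  0.3003] yaw 0.173 tilt [-0.0007 -0.    ] j7 -0.83 
shift [ 1.31 -0.25  2.51] turn [-0.    0.01 -4.12]
```

>>> carry_out(commands=[[[0.44, -0.08, 0, 0, 0, 0], [0.44, -0.08, 0, 0, 0, 0], [0.43, -0.09, 0, 0, 0, 0], [0, 0, 0.3, 0, 0, -0.69], [0, 0, 0.3, 0, 0, -0.69], [0, 0, 0.4, 0, 0, -0.69], [0, 0, 0.5, 0, 0, -0.69], [0, 0, 0.5, 0, 0, -0.68], [0, 0, 0.5, 0, 0, -0.68], [0, 0, 0, 0, 0, 0], [0, 0, 0, 0, 0, 0], [0, 0, 0, 0, 0, 0]]], hand=-0.2)

```text
clock: 2.48
position: [0.4616, -0.3139, 0.2018]
ee_rot: [0.955, 0.297, 0.0, 0.001]
ft_force: [0.0, -0.2, 0.2]
grip_width: 0.599
grasp_force: 0.0
```

```bash
python3 - <<'E'
from h import *
plan([.4605,-.3139,.160],.605);print(get_obs()["grip_width"])
E
```

```text
t 2.48 pos [ 0.4616 -0.3139  0.2018] yaw 0.603 tilt [ 0.001  -0.0009] j7 -0.53 
shift [-0.02 -0.02  1.04] turn [ 0.01 -0.   -0.02]
0.5993273847830395
```

>>> carry_out(commands=[[[0, 0, 0.26, 0, 0, 0], [0, 0, 0.26, 0, 0, 0], [0, 0, 0.26, 0, 0, 0], [0, 0, 0.26, 0, 0, 0], [0, 0, 0, 0, 0, 0], [0, 0, 0, 0, 0, 0]]])

```text
clock: 2.98
position: [0.4611, -0.3127, 0.158]
ee_rot: [0.954, 0.299, -0.0, -0.001]
ft_force: [-0.0, 0.5, -0.3]
grip_width: 0.603
grasp_force: 0.0
```

>>> carry_out(commands=[[[0, 0, 0, 0, 0, 0], [0, 0, 0, 0, 0, 0], [0, 0, 0, 0, 0, 0], [0, 0, 0, 0, 0, 0], [0, 0, 0, 0, 0, 0], [0, 0, 0, 0, 0, 0], [0, 0, 0, 0, 0, 0], [0, 0, 0, 0, 0, 0]]], hand=1, force=30)

```text
clock: 3.65
position: [0.4618, -0.3131, 0.1595]
ee_rot: [0.954, 0.299, 0.0, 0.0]
ft_force: [-1.1, 0.4, 5.7]
grip_width: 0.122
grasp_force: 34.6
```

```bash
python3 - <<'E'
from h import *
plan([.4605,-.3139,.160],-.278);o=get_obs();print(o["grip_width"],o["ft_force"],o["torque"])
E
```

```text
t 3.65 pos [ 0.4618 -0.3131  0.1595] yaw 0.606 tilt [ 0.0007 -0.0006] j7 -0.54 
shift [-0.04 -0.   -0.01] turn [ 0.01 -0.01  8.45]
0.12186550829462765 [-1.14148665  0.41435569  5.65964541] [ 0.26067443  0.28936439 -0.06342653]
```

>>> carry_out(commands=[[[0, 0, -0.02, 0, 0, 0], [0, 0, 0, 0, 0, 0.7], [0, 0, 0, 0, 0, 0.7], [0, 0, 0, 0, 0, 0.7], [0, 0, 0, 0, 0, 0.7], [0, 0, 0, 0, 0, 0.7], [0, 0, 0, 0, 0, 0.7], [0, 0, 0, 0, 0, 0.7], [0, 0, 0, 0, 0, 0.7], [0, 0, 0, 0, 0, 0.7], [0, 0, 0, 0, 0, 0.7], [0, 0, 0, 0, 0, 0.7], [0, 0, 0, 0, 0, 0.75], [0, 0, 0, 0, 0, 0], [0, 0, 0, 0, 0, 0], [0, 0, 0, 0, 0, 0], [0, 0, 0, 0, 0, 0]]])

```text
clock: 5.07
position: [0.4615, -0.3131, 0.1596]
ee_rot: [0.99, -0.138, -0.0, 0.0]
ft_force: [-0.2, -1.6, -1.2]
grip_width: 0.12
grasp_force: 33.8
```

>>> carry_out(commands=[[[0, 0, 0, 0, 0, 0], [0, 0, 0, 0, 0, 0], [0, 0, 0, 0, 0, 0], [0, 0, 0, 0, 0, 0], [0, 0, 0, 0, 0, 0], [0, 0, 0, 0, 0, 0], [0, 0, 0, 0, 0, 0]]], hand=-1)

```text
clock: 5.65
position: [0.4615, -0.313, 0.1597]
ee_rot: [0.99, -0.139, 0.0, 0.0]
ft_force: [-0.8, 0.4, 1.1]
grip_width: 1.002
grasp_force: 0.0
```

>>> carry_out(commands=[[[0, 0, -0.5, 0, 0, 0], [0, 0, -0.6, 0, 0, 0], [0, 0, -0.6, 0, 0, 0], [-0.4, 0, -0.6, 0, 0, 0], [-0.4, 0, -0.6, 0, 0, 0], [-0.4, 0, -0.6, 0, 0, 0], [0, 0, 0, 0, 0, 0], [0, 0, 0, 0, 0, 0], [0, 0, 0, 0, 0, 0]]])

```text
clock: 6.4
position: [0.4154, -0.2997, 0.2992]
ee_rot: [0.99, -0.139, -0.0, -0.0]
ft_force: [-0.1, 0.6, -0.4]
grip_width: 0.998
grasp_force: 0.0
```

```bash
python3 - <<'E'
from h import *
p=camera_params("wrist");im=camera("wrist")[:,:,::-1];cv2.imwrite("pics/w2.png",im);plan([.4605,-.3139,.19],-.278)
np.savez("w2.npz",**p)
u,v=proj(p,[.461,-.314,.152]);print(u,v)
u,v=int(u),int(v);x0,y0=max(0,u-75),max(0,v-75);print("crop",x0,y0)
cv2.imwrite("pics/w2c.png",cv2.resize(im[y0:y0+150,x0:x0+150],(600,600),interpolation=cv2.INTER_CUBIC))
E
```

```text
t 6.45 pos [ 0.4154 -0.2996  0.2987] yaw -0.278 tilt [-0.001   0.0008] j7 -1.33 
shift [1.19 0.03 2.72] turn [-0.    0.01 -0.  ]
322.1697614851837 136.8803834981134
crop 247 61
```

View pics/w2c.png

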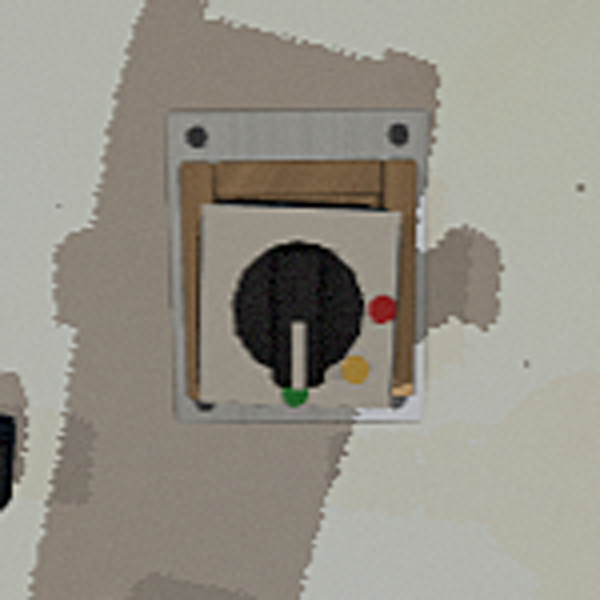

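The pointer line (299,322)-(299,388) ends on the green dot at (294,397). The housing sits about 2° clockwise in the pocket. I compute the angle and the grasp.

```bash
python3 - <<'E'
from h import *
from scipy.optimize import least_squares
p=dict(np.load("w2.npz"));f=lambda c,z:ray(p,247+(c[0]+.5)/4-.5,61+(c[1]+.5)/4-.5,z)
G,Y,Rd=[f(c,.152) for c in[(294,397),(355,369),(383,309)]]
s=least_squares(lambda q:np.concatenate([(np.array([q[0]-.018*np.cos(q[2]+v),q[1]-.018*np.sin(q[2]+v)])-d[:2]) for v,d in((0,G),(.8,Y),(1.6,Rd))]),[.46,-.314,-.3]);print("dots fit",s.x,s.cost)
C=np.array([f(c,.152) for c in[(203,206),(400,213),(392,407),(201,400)]]);print(C.mean(0))
a,b=f((299,322),.177),f((299,388),.177);d=a-b;print("v",np.arctan2(d[1],d[0])-s.x[2])
plan([*s.x[:2],.115],s.x[2])
E
```

```text
dots fit [ 0.45986455 -0.31270282 -0.29417042] 6.769492755310653e-07
[ 0.4604815  -0.31313507  0.152     ]
v 0.01762865997396812
t 6.45 pos [ 0.4154 -0.2996  0.2987] yaw -0.278 tilt [-0.001   0.0008] j7 -1.33 
shift [1.16 0.01 4.59] turn [-0.    0.01  0.15]
```

>>> carry_out(commands=[[[0.4, 0, 0.2, 0, 0, 0.1], [0.4, 0, 0.4, 0, 0, 0.05], [0.36, 0, 0.5, 0, 0, 0], [0, 0, 0.5, 0, 0, 0], [0, 0, 0.5, 0, 0, 0], [0, 0, 0.5, 0, 0, 0], [0, 0, 0.5, 0, 0, 0], [0, 0, 0.5, 0, 0, 0], [0, 0, 0.4, 0, 0, 0], [0, 0, 0.4, 0, 0, 0], [0, 0, 0.24, 0, 0, 0], [0, 0, 0, 0, 0, 0], [0, 0, 0, 0, 0, 0], [0, 0, 0, 0, 0, 0]]])

```text
clock: 7.62
position: [0.4604, -0.3131, 0.1148]
ee_rot: [0.989, -0.146, 0.0, 0.0]
ft_force: [0.3, 0.4, -0.2]
grip_width: 0.999
grasp_force: 0.0
```

>>> carry_out(commands=[[[0, 0, 0, 0, 0, 0], [0, 0, 0, 0, 0, 0], [0, 0, 0, 0, 0, 0], [0, 0, 0, 0, 0, 0], [0, 0, 0, 0, 0, 0], [0, 0, 0, 0, 0, 0], [0, 0, 0, 0, 0, 0], [0, 0, 0, 0, 0, 0], [0, 0, 0, 0, 0, 0]]], hand=1, force=60)

```text
clock: 8.37
position: [0.4604, -0.3131, 0.1149]
ee_rot: [0.989, -0.147, 0.001, 0.0]
ft_force: [0.6, 1.0, 6.6]
grip_width: 0.507
grasp_force: 61.6
```

```bash
python3 - <<'E'
from h import *
plan([.46,-.313,.113]);o=get_obs();print(o["grip_width"],o["ft_force"],o["grasp_force"])
E
```

```text
t 8.37 pos [ 0.4604 -0.3131  0.1149] yaw -0.294 tilt [ 0.0011 -0.0007] j7 -1.42 
shift [-0.01 -0.    0.05] turn [ 0.   -0.01 -0.  ]
0.507359713750841 [0.59071503 1.04648613 6.60283705] 61.556915044784546
```

>>> carry_out(commands=[[[0, 0, -0.2, 0, 0, 0], [0, 0, -0.3, 0, 0, 0], [0, 0, -0.4, 0, 0, 0], [0, 0, -0.5, 0, 0, 0], [0, 0, -0.6, 0, 0, 0], [0, 0, -0.6, 0, 0, 0], [0, 0, -0.5, 0, 0, 0], [0, 0, -0.2, 0, 0, 0], [0, 0, 0, 0, 0, -0.4], [0, 0, 0, 0, 0, -0.6], [0, 0, 0, 0, 0, -0.6], [0, 0, 0, 0, 0, -0.6], [0, 0, 0, 0, 0, -0.6], [0, 0, 0, 0, 0, 0]]])

```text
clock: 9.53
position: [0.4594, -0.3127, 0.2457]
ee_rot: [1.0, 0.001, -0.001, -0.0]
ft_force: [0.1, -0.7, -2.2]
grip_width: 0.508
grasp_force: 62.5
```

>>> carry_out(commands=[[[0.1, -0.3, 0, 0, 0, 0], [0.15, -0.5, 0, 0, 0, 0], [0.15, -0.6, 0, 0, 0, 0], [0.15, -0.6, 0, 0, 0, 0], [0.15, -0.6, 0, 0, 0, 0], [0.15, -0.6, 0, 0, 0, 0], [0.15, -0.6, 0, 0, 0, 0], [0.15, -0.6, 0, 0, 0, 0], [0.15, -0.6, 0, 0, 0, 0], [0.15, -0.6, 0, 0, 0, 0], [0.15, -0.6, 0, 0, 0, 0], [0.15, -0.6, 0, 0, 0, 0], [0.15, -0.6, 0, 0, 0, 0], [0.15, -0.6, 0, 0, 0, 0], [0.15, -0.5, 0, 0, 0, 0], [0.1, -0.3, 0, 0, 0, 0], [0, 0, 0, 0, 0, 0], [0, 0, 0, 0, 0, 0], [0, 0, 0, 0, 0, 0]]])

```text
clock: 11.12
position: [0.5519, 0.0383, 0.2459]
ee_rot: [1.0, -0.001, -0.0, 0.0]
ft_force: [0.0, -0.3, -2.3]
grip_width: 0.504
grasp_force: 62.3
```

```bash
python3 - <<'E'
from h import *
p=camera_params("wrist");im=camera("wrist")[:,:,::-1];cv2.imwrite("pics/w3.png",im);plan([.6145,.0338,.235],0)
np.savez("w3.npz",**p);o=get_obs();print(o["ft_force"],o["grip_width"],o["grasp_force"],proj(p,[.6145,.0338,.028]))
E
```

```text
t 11.17 pos [0.552  0.0379 0.246 ] yaw -0.003 tilt [-0.0004 -0.0007] j7 -1.82 
shift [1.56 0.1  0.27] turn [ 0.01  0.   -0.03]
[ 0.08737769 -0.43439925 -1.43452871] 0.5095761421826963 62.3196816444397 [324.75295803 117.58565183]
```

View pics/w3.png

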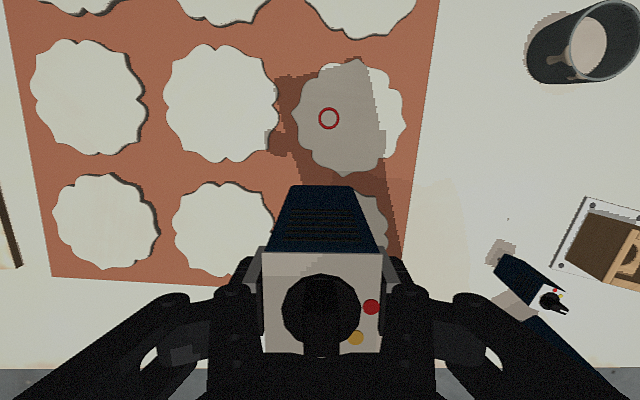

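The tester hangs straight in the grip, with its dial at (322,300). The red dot is at (371,307) and yellow at (356,338). The ring is at (329,118).

```bash
python3 - <<'E'
from h import *
p=dict(np.load("w3.npz"));im=cv2.imread("pics/w3.png").astype(int)
y,x=np.mgrid[:400,:640];m=(im[:,:,2]-im[:,:,1]>50)&(np.hypot(x-329,y-118)<15)
c,_=cv2.minEnclosingCircle(np.c_[x[m],y[m]].astype(np.float32));r=ray(p,*c,.028);print(m.sum(),c,"ring",r)
o=get_obs()["position"];z=o[2]+.0371
Rd,Y=ray(p,371.5,306.5,z),ray(p,356,338,z)
print("axis offset from dots",(Rd[:2]-o[:2])+.018*np.array([np.cos(1.6),np.sin(1.6)]),(Y[:2]-o[:2])+.018*np.array([np.cos(.8),np.sin(.8)]))
# dial top front edge & sides
for u,v in((260,252),(384,252)): print("corner",ray(p,u,v,z)[:2]-o[:2])
plan([r[0],r[1],.138],0)
E
```

```text
140 (328.5, 117.78571319580078) ring [0.61428816 0.02979012 0.028     ]
axis offset from dots [-0.00039856 -0.00032863] [-1.00314207e-03 -8.56026698e-05]
corner [0.02199385 0.02162067]
corner [ 0.02192968 -0.02179304]
t 11.17 pos [0.552  0.0379 0.246 ] yaw -0.003 tilt [-0.0004 -0.0007] j7 -1.82 
shift [1.56 0.2  2.7 ] turn [ 0.01  0.   -0.03]
```

>>> carry_out(commands=[[[0.3, 0.04, 0, 0, 0, 0], [0.4, 0.04, 0, 0, 0, 0], [0.4, 0.04, 0, 0, 0, 0], [0.3, 0.04, 0, 0, 0, 0], [0.16, 0.04, 0, 0, 0, 0], [0, 0, 0.3, 0, 0, 0], [0, 0, 0.4, 0, 0, 0], [0, 0, 0.4, 0, 0, 0], [0, 0, 0.4, 0, 0, 0], [0, 0, 0.4, 0, 0, 0], [0, 0, 0.4, 0, 0, 0], [0, 0, 0.3, 0, 0, 0], [0, 0, 0.1, 0, 0, 0], [0, 0, 0, 0, 0, 0], [0, 0, 0, 0, 0, 0], [0, 0, 0, 0, 0, 0]]])

```text
clock: 12.5
position: [0.6151, 0.0309, 0.1392]
ee_rot: [1.0, -0.001, 0.001, 0.0]
ft_force: [0.4, -0.4, -2.6]
grip_width: 0.509
grasp_force: 62.4
```

```bash
python3 - <<'E'
from h import *
plan([.6146,.030,.125],0);o=get_obs();print(o["ft_force"])
p=camera_params("scene");im=camera("scene")[:,:,::-1];u,v=proj(p,[.6143,.03,.06]).astype(int);cv2.imwrite("pics/s4.png",cv2.resize(im[v-40:v+40,u-40:u+40],(480,480),interpolation=cv2.INTER_CUBIC))
E
```

```text
t 12.5 pos [0.6151 0.0309 0.1392] yaw -0.001 tilt [ 0.0016 -0.    ] j7 -1.87 
shift [-0.01  0.02  0.35] turn [ 0.   -0.02 -0.01]
[ 0.4367964  -0.36376151 -2.64396955]
```

View pics/s4.png

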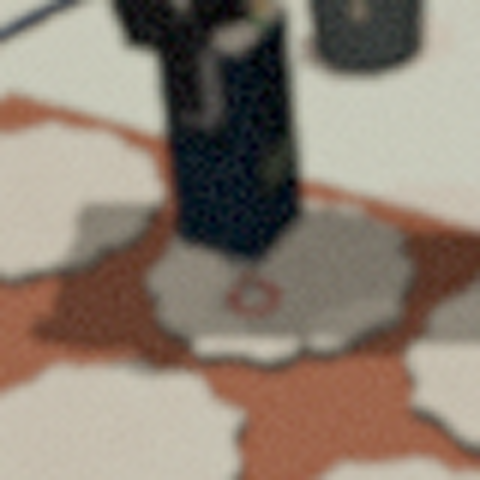

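The scene crop shows the housing's lower edge at crop (250,258) and the ring at crop (255,296). The thin nose is not clear against the plaque. I check the ring with the scene calibration.

```bash
python3 - <<'E'
from h import *
p=camera_params("scene");u,v=proj(p,[.6143,.03,.06]).astype(int);g=lambda X:((proj(p,X)-[u-40,v-40]+.5)*6-.5).round()
for n,z in(("tip",.0362),("nose end",.050),("shoulder",.0662)): print(n,g([.6146,.0309,z]))
print("near corner",g([.6366,.0529,.0662]),g([.5926,.0529,.0662]),g([.6366,.0089,.0662]))
print("ring proj",g([.6143,.0298,.028]),"ring seen at",ray(p,u-40+(255.5)/6-.5,v-40+296.5/6-.5,.028))
E
```

```text
tip [247. 286.]
nose end [244. 262.]
shoulder [241. 232.]
near corner [172. 249.] [261. 272.] [222. 194.]
ring proj [250. 300.] ring seen at [0.61349606 0.02667594 0.028     ]
```

>>> carry_out(commands=[[[0, 0.02, 0.05, 0, 0, 0], [0, 0, 0.05, 0, 0, 0], [0, 0, 0.05, 0, 0, 0], [0, 0, 0.05, 0, 0, 0], [0, 0, 0.04, 0, 0, 0], [0, 0, 0.04, 0, 0, 0], [0, 0, 0, 0, 0, 0], [0, 0, 0, 0, 0, 0], [0, 0, 0, 0, 0, 0], [0, 0, 0, 0, 0, 0]]])

```text
clock: 13.38
position: [0.6147, 0.0301, 0.1271]
ee_rot: [1.0, -0.001, 0.0, 0.0]
ft_force: [0.7, -1.8, 1.3]
grip_width: 0.508
grasp_force: 62.7
```

>>> carry_out(commands=[[[0, 0, 0, 0, 0, 0], [0, 0, 0, 0, 0, 0]]])

```text
clock: 13.55
position: [0.6147, 0.0301, 0.127]
ee_rot: [1.0, -0.0, 0.0, 0.0]
ft_force: [0.1, -0.8, 1.4]
grip_width: 0.507
grasp_force: 62.7
```

>>> carry_out(commands=[[[0, 0, 0.025, 0, 0, 0], [0, 0, 0, 0, 0, 0], [0, 0, 0, 0, 0, 0]]])

```text
clock: 13.8
position: [0.6147, 0.0301, 0.126]
ee_rot: [1.0, -0.001, 0.0, 0.0]
ft_force: [0.0, -0.7, 2.8]
grip_width: 0.512
grasp_force: 62.8
```

>>> carry_out(commands=[[[0, 0, 0.025, 0, 0, 0], [0, 0, 0, 0, 0, 0], [0, 0, 0, 0, 0, 0]]])

```text
clock: 14.05
position: [0.6147, 0.0301, 0.125]
ee_rot: [1.0, -0.0, 0.0, 0.0]
ft_force: [-1.2, -1.3, 2.9]
grip_width: 0.509
grasp_force: 62.9
```

```bash
python3 - <<'E'
from h import *
F=[]
for i in range(24):
    im=camera("scene");F.append(get_obs()["ft_force"])
F=np.array(F);print(F.mean(0),F.std(0));plan([.6146,.030,.125],0)
p=camera_params("scene");u,v=proj(p,[.6143,.03,.06]).astype(int);cv2.imwrite("pics/s5.png",cv2.resize(im[v-40:v+40,u-40:u+40,::-1],(480,480),interpolation=cv2.INTER_CUBIC))
E
```

```text
[-0.18145564 -0.58692724  3.02092851] [0.55015954 0.48434048 0.48993862]
t 15.25 pos [0.6147 0.0301 0.1249] yaw -0.001 tilt [ 0.0001 -0.0001] j7 -1.87 
shift [-0.  0. -0.] turn [ 0.   -0.   -0.01]
```

View pics/s5.png

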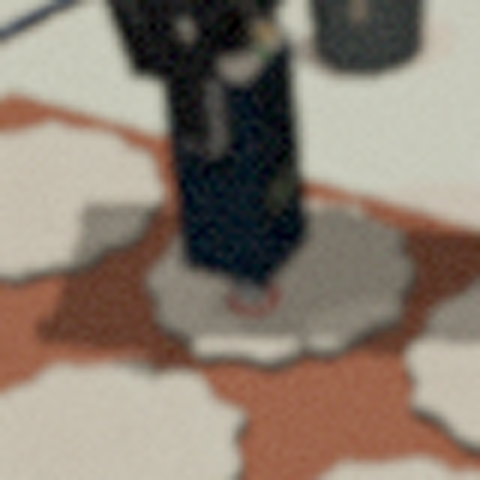

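The plunger now stands inside the ring at crop (252,295), near its middle. The push is about 5.3 N above the hanging weight, and the height gives about 6 mm, so both sit mid-band. I hand in.

```bash
python3 -c "
from workcell import *
print(hand_in())"
```

```text
the job is handed in; nothing more can be done
None
```

I handed the job in with the tester set to leather-hard, still gripped, and standing upright with its tip inside the red ring. It is pressed with about 5 to 6 N, which puts the nose mid-band by my readings. The hand-in gave no verdict.

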